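Seat a tooth model and hold its cover plate over the screw holes

ROBOT

A 7-joint arm with a two-finger parallel gripper is mounted at the origin on the work surface. World frame = base frame: x ahead of the robot, y to its left, z up, the work surface at z = 0. Lengths are in m, angles in rad, forces in N, time in s.
With the tool pointing down it reaches from about 0.425 to 0.875 m from the base axis. Payload 4.7 kg.
Tool frame: the origin (TCP) lies midway between the tips of the shut fingers; the grasp point (between the pads) lies 19 mm behind it (ctrl.grip_point_offset is the distance from the TCP to the grasp point, in m); z points along the fingers, y is the line along which they close (so a half turn about z gives the same grasp; the last joint's range is limited). The gripper opens to 87 mm and grips with 3 to 60 N. Pads are 19 mm wide; open, the fingers measure 117 mm over their backs; the gripper's body (75 mm by 190 mm) begins 51 mm behind the grasp point.
Start: joints at [1.19, 0.321, -0.07, 1.45, 0.023, 1.371, -0.057], TCP at [0.25, -0.6, 0.223] pointing down, gripper open.
Joint ranges: [-2.86, 2.86], [-0.3, 2.09], [-1.38, 1.24], [0.06, 2.45], [-1.56, 4.7], [0.09, 2.05], [-2.69, 2.69]. Speed limits (rad/s): [2.57, 2.57, 3.14, 3.14, 3.14, 3.14, 3.14].

INTERFACE

Orientations are given as a rotation vector (axis times angle).
In Python, from bench import ctrl gives the robot as it stands. The module is installed in compiled form; this text tells all that it offers.
- The arm moves only by the shell command python3 -m handwheel 'ROWS' [OPENING] [FORCE]. ROWS is JSON, a list of rows, each an object of numbers: "x", "y", "z": the shift along the tool's x, y, z in m; "wx", "wy", "wz": the turn, a rotation vector about the tool's x, y, z in degrees. A call has 1 to 10 rows; each row is the pose to reach, as a shift and turn from the pose commanded when the call began, along the tool's axes at that moment; what a row does not reach only later rows make up. A row lasts 1/12 s, in which the tool goes at most 41.7 mm and 7.16 degrees, less where a joint would pass 70% of its speed; a pose out of reach is approached as far as the arm can. A call with a gripper value outside its range is refused whole. OPENING is the finger opening in m, from 0 to 0.087, set as the call begins (- or left out, the last holds). The fingers move at their own pace and stop on an object; FORCE is the grip in N (left out, the last holds). Time passes only in rows, so rows that repeat a pose let the fingers close. It gives the time, the measured TCP pose, the force, the opening and the grip force at its end, in the units of the state.
- ctrl.get_state(): the state, without advancing time (a new reading comes with each control period).
- ctrl.get_image(name): name is "scene" or "side" or "wrist"; returns a dict with "image" (384x512x3 uint8, red, green, blue), "K" (3x3 intrinsics, pixels), "world_to_cam" (4x4, takes a point from world to camera coordinates); the wrist camera has in their place "hand_eye" (4x4, takes a point from camera to tool coordinates, whose origin is the TCP and whose axes are the flange's). Camera axes: x right, y down, z forward; pixel columns grow to the right and rows downward; lengths in m; the calibration is good to about 2 mm. A picture is of the moment at which its call begins: read the wrist's pose just before it. There is no depth.
- ctrl.close_job(): hands the job in; it is judged then, once.
The state is a dict: "time": time; "joint_positions": joint angles; "qd": joint speeds; "joint_torque": joint torques, N m; "position": TCP position; "tool_rot": TCP orientation; "ft_force": force on the tool from outside, world axes, zero at the start; "torque": the same for the moment, N m; "grip_width": opening from 0.0 (shut) to 1.0 (fully open); "grip_force": force on a finger pad.
Only numpy, scipy, OpenCV 4.12 (cv2) and the standard library are available. Lean on these libraries where they do the work, as an engineer would, in place of code of your own. Each camera call takes 0.05 s, during which the arm holds its last target. There are 200 camera calls.

TASK

Seat the tooth model flat and square at the bottom of the bench holder's pocket, either way round, and let go of it. Then pick up the blue cover plate by its bridge handle and hold it level and still about 15 mm above the holder's top, clear of holder and model, with its four corner holes lined up over the four threaded holes (again either way round) ready for the screws; finish while still holding it there. Leave the curing light, the bracket box and the tweezers where they lie.

Things in the scene. Friction and masses are not known exactly. Their poses are not given: they have to be found in the camera images.
- holder: grey rectangular bench holder, fixed to the table, 124 (x) x 96 (y) x 26 mm high; origin at the centre of its underside on the table, z up. In its top is a rectangular pocket 67 (x) x 51 (y) mm, 12 mm deep, centred, open above, and near its corners four threaded holes of 6 mm in brass rings. Its yaw and place vary
- pocket (a point): centre of the pocket's floor, 14 mm above the table, axes as the holder
- model: tooth model, loose, about 110 g: yellow base 64 (x) x 48 (y) x 12 mm; along the middle of its x axis a pink gum ridge 52 x 14 x 16 mm high, topped by ivory teeth 50 x 12 x 9 mm; 37 mm high in all. Origin: centre of its underside, z up. Grip it across the ridge (along y). Seated, it has 1.5 mm play all round, its base flush with the holder's top, its underside on the pocket's floor
- cover: blue cover plate, loose, about 130 g: 120 (x) x 92 (y) x 5 mm, window 64 x 30 mm for the teeth, four corner holes of 10 mm. Origin: centre of its underside, z up. A bridge handle spans the window: black bar along x, 94 long, 12 wide (y), 12 mm high, mid-height 47 mm above the underside, on steel posts 10 x 12 mm at x = -42 and +42. Grip the bar across, at its middle
- thread0 (a point): mouth of a threaded hole, on the holder's top face (26 mm above the table), at +48, +34 mm (x, y) in the holder's axes
- thread1 (a point): mouth of a threaded hole, on the holder's top face (26 mm above the table), at -48, +34 mm (x, y) in the holder's axes
- thread2 (a point): mouth of a threaded hole, on the holder's top face (26 mm above the table), at -48, -34 mm (x, y) in the holder's axes
- thread3 (a point): mouth of a threaded hole, on the holder's top face (26 mm above the table), at +48, -34 mm (x, y) in the holder's axes
- hole0 (a point): centre of a corner hole of the cover plate, at the plate's underside, at +48, +34 mm (x, y) in the cover's axes
- hole1 (a point): centre of a corner hole of the cover plate, at the plate's underside, at -48, +34 mm (x, y) in the cover's axes
- hole2 (a point): centre of a corner hole of the cover plate, at the plate's underside, at -48, -34 mm (x, y) in the cover's axes
- hole3 (a point): centre of a corner hole of the cover plate, at the plate's underside, at +48, -34 mm (x, y) in the cover's axes
- curing_light: bystander: green and black pen-shaped curing light lying on the table, 180 mm long along its x, 26 mm thick; origin on its underside near the middle
- bracket_box: bystander: small clear plastic box with a yellow strip on its lid, 52 x 42 x 24 mm; origin at the centre of its underside
- tweezers: bystander: steel tweezers lying on the table, 135 mm long along their x, 15 mm wide, 8 mm high; origin near the middle, on the underside
Things that resemble listed ones, but are neither listed nor needed, are in the scene too. There is more than one size of the model; the one meant has the size given above. Of the things that look like the holder, take the one that is farthest from the robot's base at the start.

How it is judged:
By the outcome, as a careful person would: the job done as asked, in the order asked, and still so for the second after the job is handed in, while the arm keeps its last pose, push and grip.
It also fails if it takes over 61 s, if anything falls off the work surface, if the arm or the gripper's body presses on something with over 40 N, if the wrist force passes 120 N, or if a joint passes its speed limit or range.

## Working session

There is one attempt and no reset: what is moved stays moved. The work goes in short steps, Python scripts to look and compute and a shell command to move; the robot and the scene stay as the last step left them, time stands still between calls to the robot, and variables do not carry over. Pictures are saved under pics/ and viewed, at most 13 in all, crops included, and the job is handed in when it is done.

```bash
mkdir -p pics
python3 - <<'E'
from bench import ctrl
import cv2,numpy as np,pickle
s=ctrl.get_state();print(s)
d={}
for n in("scene","side"):
    i=ctrl.get_image(n);d[n]=i
    cv2.imwrite(f"pics/{n}0.png",cv2.resize(i["image"][:,:,::-1],(800,600),interpolation=cv2.INTER_CUBIC))
    print(n,i["K"].round(1).tolist(),i["world_to_cam"].round(3).tolist())
pickle.dump(d,open("d0.pkl","wb"))
w=ctrl.get_image("wrist");print(w["K"],w["hand_eye"].round(4))
E
```

```text
{'time': 0.0, 'joint_positions': array([ 1.19012185,  0.32180657, -0.07009112,  1.45169239,  0.02261329,
        1.37076642, -0.05691282]), 'qd': array([ 2.50202602e-04,  8.96130063e-04,  8.43737235e-04,  8.74228646e-04,
       -2.71034677e-05,  2.27225351e-03,  1.03675167e-03]), 'joint_torque': array([-1.29582400e-03, -4.91276908e+01, -4.04449292e-01, -3.12530065e+01,
       -6.39346079e-02,  4.36358177e-02,  1.51313980e-04]), 'position': array([ 0.24973137, -0.59951483,  0.22146349]), 'tool_rot': array([-3.07879272e+00, -6.15774884e-01,  7.47242176e-04]), 'ft_force': array([-0.48844208, -0.47097581, -0.32140949]), 'torque': array([-0.03754186,  0.0102099 , -0.0470818 ]), 'grip_force': 0.0, 'grip_width': 0.999009333469587}
scene [[366.1, 0.0, 258.3], [0.0, 366.1, 194.1], [0.0, 0.0, 1.0]] [[-0.762, 0.648, -0.012, 0.442], [0.404, 0.46, -0.791, -0.183], [-0.507, -0.607, -0.612, 1.147], [0.0, 0.0, 0.0, 1.0]]
side [[393.9, 0.0, 249.7], [0.0, 393.9, 187.8], [0.0, 0.0, 1.0]] [[0.929, -0.369, -0.017, -0.54], [-0.245, -0.58, -0.777, 0.186], [0.277, 0.726, -0.629, 0.761], [0.0, 0.0, 0.0, 1.0]]
[[310.40630385   0.         257.39335832]
 [  0.         310.40630385 201.3710071 ]
 [  0.           0.           1.        ]] [[-9.000e-04 -9.648e-01 -2.629e-01  7.230e-02]
 [ 1.000e+00 -9.000e-04 -3.000e-04 -4.000e-04]
 [ 1.000e-04 -2.629e-01  9.648e-01 -1.617e-01]
 [ 0.000e+00  0.000e+00  0.000e+00  1.000e+00]]
```

View pics/scene0.png

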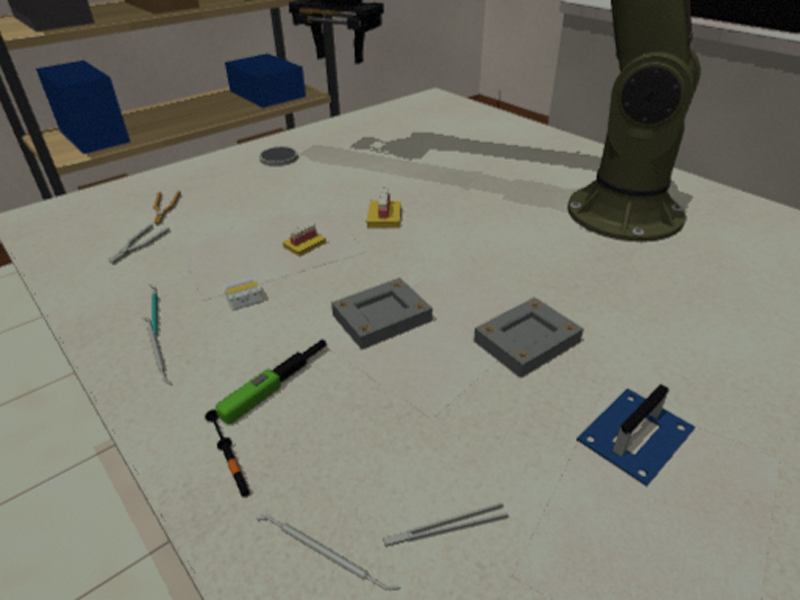

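View pics/side0.png

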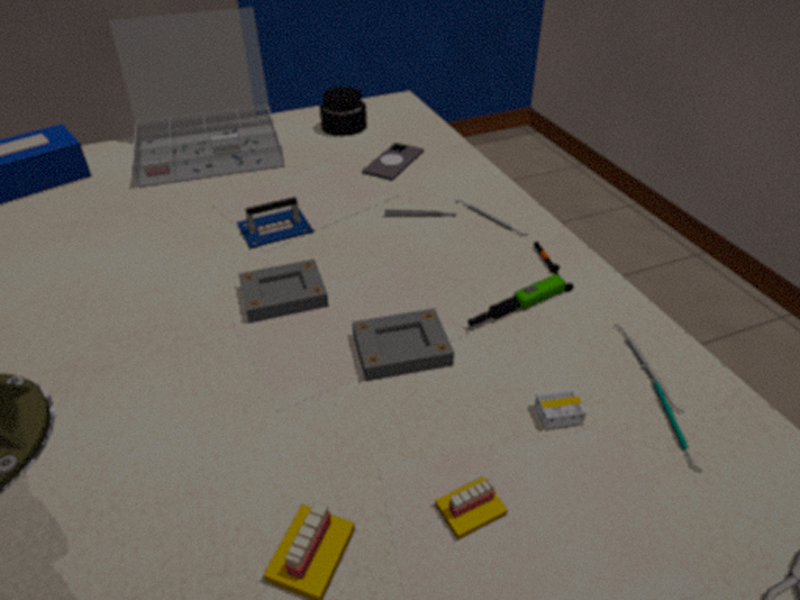

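Scene view (800x600 px): the possible models are at (383,212), which looks larger, and (304,240). The possible holders are at (382,312) and (528,335). There is one cover, at (636,435). In the side view the models are at (310,550) and (471,506), and the holders at (403,343) and (283,290). I'll measure sizes and distances.

```bash
cat > h.py <<'E'
import numpy as np,cv2
from scipy.spatial.transform import Rotation as R
def cast(px,K,Tcw,z):
    """pixels -> world points on plane z; Tcw cam->world"""
    px=np.asarray(px,float).reshape(-1,2)
    d=np.c_[px,np.ones(len(px))]@np.linalg.inv(K).T@Tcw[:3,:3].T
    o=Tcw[:3,3]
    return (o+d*((z-o[2])/d[:,2])[:,None])[:,:2]
def wristT(s,he):
    T=np.eye(4);T[:3,:3]=R.from_rotvec(s["tool_rot"]).as_matrix();T[:3,3]=s["position"]
    return T@he
def hsvmask(im,lo,hi): return cv2.inRange(cv2.cvtColor(im,cv2.COLOR_RGB2HSV),lo,hi)
def blobs(m,amin,amax=1e9):
    c,_=cv2.findContours(m,cv2.RETR_EXTERNAL,cv2.CHAIN_APPROX_NONE)
    return [k for k in c if amin<=cv2.contourArea(k)<=amax]
E
python3 - <<'E'
import pickle;from h import *
d=pickle.load(open("d0.pkl","rb"))
for n,i in d.items():
    im=i["image"];K=i["K"];T=np.linalg.inv(i["world_to_cam"])
    def rep(name,m,z,a):
        for c in blobs(m,a):
            u=c.reshape(-1,2).mean(0)
            r=cv2.minAreaRect((cast(c,K,T,z)*1000).astype(np.float32))
            print(n,name,u.round(),[np.round(q,1) for q in r])
    rep("yel",hsvmask(im,(20,150,60),(35,255,255)),.006,15)
    rep("blue",hsvmask(im,(100,130,40),(125,255,255)),.005,200)
    rep("brass",hsvmask(im,(8,90,60),(24,255,255)),.026,2)
    rep("grey",hsvmask(im,(0,0,60),(180,28,125)),.026,600)
E
```

```text
scene yel [194. 156.] [array([ 548.8, -322.1]), array([68. , 55.8]), np.float64(7.4)]
scene yel [245. 137.] [array([ 369.7, -309.5]), array([96.2, 62.1]), np.float64(48.4)]
scene blue [407. 279.] [array([484. , 325.9]), array([119.4,  89.6]), np.float64(3.4)]
scene blue [53. 67.] [array([  597.3, -1479.7]), array([906.5, 195. ]), np.float64(80.7)]
scene blue [170.  50.] [array([   78.3, -1288.8]), array([563.2, 244.5]), np.float64(66.2)]
scene brass [149. 298.] [array([884.9,  63.3]), array([23.7, 10.1]), np.float64(79.0)]
scene brass [336. 227.] [array([496.3, 160. ]), array([13.3,  6.3]), np.float64(40.2)]
scene brass [235. 210.] [array([624.6, -28.6]), array([11.2,  5. ]), np.float64(28.8)]
scene brass [344. 194.] [array([394.4,  98.3]), array([11.7,  4. ]), np.float64(50.8)]
scene brass [194. 158.] [array([ 575.2, -275.6]), array([42.3, 72.4]), np.float64(61.2)]
scene brass [194. 154.] [array([ 558.6, -298.1]), array([26.8, 55.3]), np.float64(74.4)]
scene brass [245. 143.] [array([ 419.2, -247.9]), array([23.1, 58.9]), np.float64(52.5)]
scene brass [101. 139.] [array([ 728. , -55
[... 2963 characters left out ...]
7.2)]
side brass [162. 194.] [array([398.7,  96.2]), array([14.5, 13.9]), np.float64(78.5)]
side brass [202. 186.] [array([493.5,  87. ]), array([11.5, 14.9]), np.float64(67.1)]
side brass [158. 177.] [array([403.9, 161.5]), array([13.9, 12.2]), np.float64(21.6)]
side brass [197. 169.] [array([498.9, 154.9]), array([13.2, 12.6]), np.float64(74.0)]
side brass [348. 163.] [array([865.4,  32.1]), array([22.8, 10. ]), np.float64(57.6)]
side grey [258. 214.] [array([573.6, -68.6]), array([119.7, 128.4]), np.float64(81.2)]
side grey [179. 182.] [array([448.6, 126.1]), array([ 98.2, 127.1]), np.float64(85.3)]
side grey [124.  62.] [array([ 452. , 1185.5]), array([1351.3,  437.1]), np.float64(87.9)]
```

Measured base sizes: the model at side px (471,506) is about 64x48 mm, so it is the right one. The one at (310,550) is about 89x65 mm and too big. Holder A, at scene px (382,312), is 0.578 m from the base and B is 0.466 m, so I take A. Next I'll go above the model and check it up close.

```bash
cat >> h.py <<'E'
def rel(s,p,yaw):
    """tool-frame shift (m) and turn (deg) to TCP p, tool x at yaw (deg, taken mod 180), pointing down"""
    A=R.from_rotvec(s["tool_rot"])
    c=np.degrees(np.arctan2(*A.as_matrix()[[1,0],0]))
    yaw=c+(yaw-c+90)%180-90
    B=R.from_euler("z",yaw,degrees=True)*R.from_rotvec([np.pi,0,0])
    sh=A.inv().apply(np.array(p)-s["position"]);w=np.degrees((A.inv()*B).as_rotvec())
    print("shift",sh.round(4),"turn",w.round(2),"yaw",round(c,2),"pos",s["position"].round(4),"t",round(s["time"],2))
E
python3 -c "
from h import *;from bench import ctrl
rel(ctrl.get_state(),[.549,-.322,.2],6.5)"
```

```text
shift [ 0.3829 -0.1411  0.0219] turn [-0.08  0.02 16.13] yaw 22.63 pos [ 0.2498 -0.5996  0.2217] t 0.15
```

```bash
T='{"x":0.383,"y":-0.141,"z":0.022,"wz":16.1}'; unset T
python3 -m handwheel '[{"x":0.383,"y":-0.141,"z":0.022,"wz":16.1},{"x":0.383,"y":-0.141,"z":0.022,"wz":16.1},{"x":0.383,"y":-0.141,"z":0.022,"wz":16.1},{"x":0.383,"y":-0.141,"z":0.022,"wz":16.1},{"x":0.383,"y":-0.141,"z":0.022,"wz":16.1},{"x":0.383,"y":-0.141,"z":0.022,"wz":16.1},{"x":0.383,"y":-0.141,"z":0.022,"wz":16.1},{"x":0.383,"y":-0.141,"z":0.022,"wz":16.1},{"x":0.383,"y":-0.141,"z":0.022,"wz":16.1},{"x":0.383,"y":-0.141,"z":0.022,"wz":16.1}]' 0.087
python3 -m handwheel '[{},{},{},{}]'
cat > look.py <<'E'
import sys,pickle;from h import *;from bench import ctrl
s=ctrl.get_state();i=ctrl.get_image("wrist");pickle.dump((s,i),open(sys.argv[1]+".pkl","wb"))
cv2.imwrite(f"pics/{sys.argv[1]}.png",i["image"][:,:,::-1])
E
python3 look.py w1
python3 - <<'E'
import pickle;from h import *
s,i=pickle.load(open("w1.pkl","rb"));T=wristT(s,i["hand_eye"]);im=i["image"];K=i["K"]
print(s["position"])
for nm,lo,hi,z in(("yel",(20,130,60),(36,255,255),.012),("pink",(160,90,50),(180,255,255),.028)):
    for c in blobs(hsvmask(im,lo,hi),150):
        r=cv2.minAreaRect((cast(c,K,T,z)*1000).astype(np.float32));print(nm,c.reshape(-1,2).mean(0).round(),[np.round(q,1) for q in r])
E
```

```text
[ 0.24983407 -0.59960919  0.22168276]
yel [273. 324.] [array([  65.2, -692.9]), array([17.8, 55.5]), np.float64(22.6)]
yel [380. 325.] [array([ 126.4, -837.6]), array([ 19.4, 124.4]), np.float64(22.6)]
yel [482. 321.] [array([ 183. , -963.2]), array([27.3, 85.4]), np.float64(22.6)]
yel [52.  5.] [array([ 334.7, -330.5]), array([18.9, 58.1]), np.float64(22.5)]invalid input at $[0]: expected keys x, y, z, wx, wy, wz
invalid input at $[0]: expected keys x, y, z, wx, wy, wz
```

View pics/w1.png

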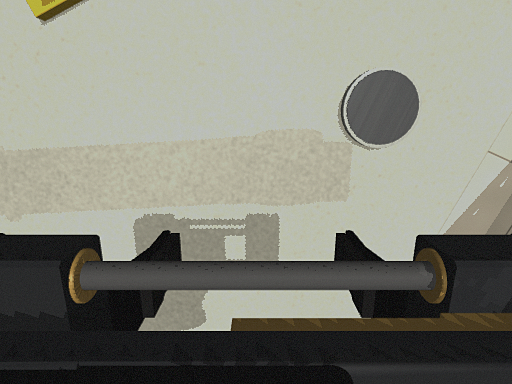

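All six keys are required in every row. The picture, taken at the start pose, shows the table with the edge of a yellow base at (50,5) and a dark lid at (380,105). I'll resend with full rows.

```bash
python3 -m handwheel '[{"x":0.383,"y":-0.141,"z":0.022,"wx":0,"wy":0,"wz":16.1},{"x":0.383,"y":-0.141,"z":0.022,"wx":0,"wy":0,"wz":16.1},{"x":0.383,"y":-0.141,"z":0.022,"wx":0,"wy":0,"wz":16.1},{"x":0.383,"y":-0.141,"z":0.022,"wx":0,"wy":0,"wz":16.1},{"x":0.383,"y":-0.141,"z":0.022,"wx":0,"wy":0,"wz":16.1},{"x":0.383,"y":-0.141,"z":0.022,"wx":0,"wy":0,"wz":16.1},{"x":0.383,"y":-0.141,"z":0.022,"wx":0,"wy":0,"wz":16.1},{"x":0.383,"y":-0.141,"z":0.022,"wx":0,"wy":0,"wz":16.1},{"x":0.383,"y":-0.141,"z":0.022,"wx":0,"wy":0,"wz":16.1},{"x":0.383,"y":-0.141,"z":0.022,"wx":0,"wy":0,"wz":16.1}]' 0.087
python3 -m handwheel '[{"x":0,"y":0,"z":0,"wx":0,"wy":0,"wz":0},{"x":0,"y":0,"z":0,"wx":0,"wy":0,"wz":0},{"x":0,"y":0,"z":0,"wx":0,"wy":0,"wz":0},{"x":0,"y":0,"z":0,"wx":0,"wy":0,"wz":0}]'
cat > m1.py <<'E'
import sys,pickle;from h import *
s,i=pickle.load(open(sys.argv[1]+".pkl","rb"));T=wristT(s,i["hand_eye"]);im=i["image"];K=i["K"]
for nm,lo,hi,z in(("yel",(20,130,60),(36,255,255),.012),("pink",(160,90,50),(180,255,255),.028)):
    for c in blobs(hsvmask(im,lo,hi),150):
        r=cv2.minAreaRect((cast(c,K,T,z)*1000).astype(np.float32));print(nm,c.reshape(-1,2).mean(0).round(),[np.round(q,1) for q in r])
rel(s,[.549,-.322,.2],6.5)
E
python3 look.py w2; python3 m1.py w2
```

```text
time: 1.03
position: [0.5512, -0.3197, 0.2004]
tool_rot: [-3.136, -0.181, -0.001]
ft_force: [0.9, -0.3, 0.1]
grip_width: 0.993
grip_force: 0.0
time: 1.37
position: [0.5479, -0.3245, 0.2004]
tool_rot: [3.136, 0.174, -0.002]
ft_force: [-0.6, -0.7, 0.3]
grip_width: 0.999
grip_force: 0.0
yel [333. 324.] [array([ 368.9, -443.2]), array([16.8, 96.6]), np.float64(6.3)]
yel [458. 323.] [array([ 390.6, -599.3]), array([ 25.8, 153.3]), np.float64(6.3)]
yel [223. 306.] [array([ 380.6, -301. ]), array([60.6, 93.4]), np.float64(21.8)]
yel [255. 178.] [array([ 549.6, -321.6]), array([64.7, 47. ]), np.float64(5.2)]
yel [192.  17.] [array([ 708.7, -240. ]), array([12. , 34.9]), np.float64(77.2)]
shift [ 0.0013 -0.0024  0.0004] turn [ 0.05  0.06 -0.14] yaw 6.36 pos [ 0.5479 -0.3245  0.2004] t 1.37
```

View pics/w2.png

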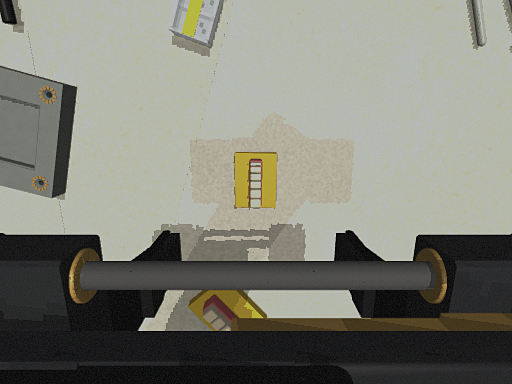

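Close up, the model chosen sits at (255,178), 64.7x47 mm, with its ridge along the tool's x axis. That confirms the choice. Holder A is at the left edge, (40,140). Descending.

```bash
python3 -m handwheel '[{"x":0.001,"y":-0.001,"z":0.04,"wx":0,"wy":0,"wz":1.1},{"x":0.001,"y":-0.001,"z":0.08,"wx":0,"wy":0,"wz":1.1},{"x":0.001,"y":-0.001,"z":0.12,"wx":0,"wy":0,"wz":1.1},{"x":0.001,"y":-0.001,"z":0.14,"wx":0,"wy":0,"wz":1.1},{"x":0.001,"y":-0.001,"z":0.14,"wx":0,"wy":0,"wz":1.1},{"x":0.001,"y":-0.001,"z":0.14,"wx":0,"wy":0,"wz":1.1},{"x":0.001,"y":-0.001,"z":0.14,"wx":0,"wy":0,"wz":1.1},{"x":0.001,"y":-0.001,"z":0.14,"wx":0,"wy":0,"wz":1.1}]'
python3 look.py w3; python3 m1.py w3;python3 -c "
from h import *;from bench import ctrl
rel(ctrl.get_state(),[.5496,-.3216,.016],5.2)"
```

```text
time: 2.08
position: [0.5517, -0.3229, 0.0635]
tool_rot: [3.135, 0.147, 0.006]
ft_force: [-0.7, 0.7, 0.0]
grip_width: 1.0
grip_force: 0.0
yel [280. 324.] [array([ 466.8, -347.9]), array([11.1, 75.6]), np.float64(5.2)]
yel [485. 322.] [array([ 483.9, -511.6]), array([15.6, 41.2]), np.float64(5.2)]
yel [403. 324.] [array([ 477.8, -444.8]), array([15.6, 98.2]), np.float64(5.2)]
yel [255. 218.] [array([ 551.4, -321.2]), array([62.7, 47.4]), np.float64(5.8)]
shift [-0.0021 -0.0008 -0.1365] turn [ 0.17 -0.22 -1.13] yaw 5.37 pos [ 0.5517 -0.3229  0.0635] t 2.08
shift [-0.0022 -0.0014  0.0474] turn [ 0.17 -0.21  0.19] yaw 5.39 pos [ 0.5517 -0.3227  0.0634] t 2.13
```

```bash
python3 -m handwheel '[{"x":-0.001,"y":-0.001,"z":0.025,"wx":0,"wy":0,"wz":0},{"x":-0.001,"y":-0.001,"z":0.044,"wx":0,"wy":0,"wz":0},{"x":-0.001,"y":-0.001,"z":0.044,"wx":0,"wy":0,"wz":0},{"x":-0.001,"y":-0.001,"z":0.044,"wx":0,"wy":0,"wz":0},{"x":-0.001,"y":-0.001,"z":0.044,"wx":0,"wy":0,"wz":0}]'
python3 -m handwheel '[{"x":0,"y":0,"z":0,"wx":0,"wy":0,"wz":0},{"x":0,"y":0,"z":0,"wx":0,"wy":0,"wz":0},{"x":0,"y":0,"z":0,"wx":0,"wy":0,"wz":0},{"x":0,"y":0,"z":0,"wx":0,"wy":0,"wz":0},{"x":0,"y":0,"z":0,"wx":0,"wy":0,"wz":0},{"x":0,"y":0,"z":0,"wx":0,"wy":0,"wz":0},{"x":0,"y":0,"z":0,"wx":0,"wy":0,"wz":0},{"x":0,"y":0,"z":0,"wx":0,"wy":0,"wz":0},{"x":0,"y":0,"z":0,"wx":0,"wy":0,"wz":0},{"x":0,"y":0,"z":0,"wx":0,"wy":0,"wz":0}]' 0 20
```

```text
time: 2.55
position: [0.5503, -0.3212, 0.0185]
tool_rot: [3.136, 0.148, 0.004]
ft_force: [0.5, 0.2, 0.7]
grip_width: 0.998
grip_force: 0.0
time: 3.38
position: [0.549, -0.3206, 0.0165]
tool_rot: [3.138, 0.149, -0.0]
ft_force: [-0.4, 0.2, -0.4]
grip_width: 0.322
grip_force: 0.0
```

```bash
python3 -m handwheel '[{"x":0,"y":0,"z":0,"wx":0,"wy":0,"wz":0},{"x":0,"y":0,"z":0,"wx":0,"wy":0,"wz":0},{"x":0,"y":0,"z":0,"wx":0,"wy":0,"wz":0},{"x":0,"y":0,"z":0,"wx":0,"wy":0,"wz":0},{"x":0,"y":0,"z":0,"wx":0,"wy":0,"wz":0},{"x":0,"y":0,"z":0,"wx":0,"wy":0,"wz":0}]'
python3 -m handwheel '[{"x":0,"y":0,"z":-0.03,"wx":0,"wy":0,"wz":0},{"x":0,"y":0,"z":-0.06,"wx":0,"wy":0,"wz":0},{"x":0,"y":0,"z":-0.09,"wx":0,"wy":0,"wz":0},{"x":0,"y":0,"z":-0.1,"wx":0,"wy":0,"wz":0},{"x":0,"y":0,"z":-0.1,"wx":0,"wy":0,"wz":0}]'
python3 -c "
from h import *;from bench import ctrl
rel(ctrl.get_state(),[.5748,-.0587,.115],-8.7)"
```

```text
time: 3.88
position: [0.5491, -0.3207, 0.0166]
tool_rot: [3.138, 0.148, 0.0]
ft_force: [0.3, -0.2, -0.9]
grip_width: 0.157
grip_force: 20.0
time: 4.3
position: [0.5511, -0.3215, 0.12]
tool_rot: [3.135, 0.148, 0.008]
ft_force: [1.0, -0.1, -0.2]
grip_width: 0.161
grip_force: 20.0
shift [ 0.0484 -0.2594  0.0043] turn [ 0.18 -0.32 14.12] yaw 5.42 pos [ 0.5511 -0.3215  0.12  ] t 4.3
```

```bash
python3 -m handwheel '[{"x":-0.039,"y":-0.281,"z":0,"wx":0,"wy":0,"wz":14},{"x":-0.039,"y":-0.281,"z":0,"wx":0,"wy":0,"wz":14},{"x":-0.039,"y":-0.281,"z":0,"wx":0,"wy":0,"wz":14},{"x":-0.039,"y":-0.281,"z":0,"wx":0,"wy":0,"wz":14},{"x":-0.039,"y":-0.281,"z":0,"wx":0,"wy":0,"wz":14},{"x":-0.039,"y":-0.281,"z":0,"wx":0,"wy":0,"wz":14},{"x":-0.039,"y":-0.281,"z":0,"wx":0,"wy":0,"wz":14},{"x":-0.039,"y":-0.281,"z":0,"wx":0,"wy":0,"wz":14},{"x":-0.039,"y":-0.281,"z":0,"wx":0,"wy":0,"wz":14},{"x":-0.039,"y":-0.281,"z":0,"wx":0,"wy":0,"wz":14}]'
python3 -m handwheel '[{"x":0,"y":0,"z":0,"wx":0,"wy":0,"wz":0},{"x":0,"y":0,"z":0,"wx":0,"wy":0,"wz":0},{"x":0,"y":0,"z":0,"wx":0,"wy":0,"wz":0},{"x":0,"y":0,"z":0,"wx":0,"wy":0,"wz":0},{"x":0,"y":0,"z":0,"wx":0,"wy":0,"wz":0},{"x":0,"y":0,"z":0,"wx":0,"wy":0,"wz":0}]'
python3 look.py w4
python3 - <<'E'
import pickle;from h import *
s,i=pickle.load(open("w4.pkl","rb"));T=wristT(s,i["hand_eye"]);im=i["image"];K=i["K"]
print(s["position"],s["tool_rot"])
for c in blobs(hsvmask(im,(8,70,50),(24,255,255)),6):
    (u,v),r=cv2.minEnclosingCircle(c);print("brass",round(u),round(v),round(r,1),(cast([u,v],K,T,.026)*1000).round(1))
for c in blobs(hsvmask(im,(20,130,60),(36,255,255)),150):
    print("yel",c.reshape(-1,2).mean(0).round(),cv2.boundingRect(c))
E
```

```text
time: 5.13
position: [0.4828, -0.0452, 0.1152]
tool_rot: [3.132, -0.235, -0.003]
ft_force: [-0.7, -0.2, -0.9]
grip_width: 0.161
grip_force: 20.0
time: 5.63
position: [0.4838, -0.0448, 0.1165]
tool_rot: [3.133, -0.236, -0.0]
ft_force: [0.1, -0.0, -1.7]
grip_width: 0.156
grip_force: 20.0
[ 0.48375366 -0.04478959  0.11650091] [ 3.13269499e+00 -2.35848084e-01 -3.44282164e-05]
brass 250 330 176.0 [[363.6 -18.7]]
brass 51 318 9.4 [[403.8 163.7]]
brass 271 292 2.7 [[399.8 -43.9]]
brass 244 292 2.5 [[404.1 -19.1]]
brass 498 254 8.1 [[ 407.4 -247.8]]
brass 278 230 3.4 [[458.6 -58.2]]
brass 216 262 41.0 [[4.374e+02 2.000e-01]]
brass 102 223 3.6 [[488.2  90.6]]
brass 25 222 9.1 [[499.  154.9]]
brass 20 220 7.9 [[501.9 159. ]]
brass 102 215 10.6 [[495.   88.4]]
brass 216 207 11.0 [[487.5  -9.2]]
brass 259 246 70.8 [[446.8 -39.9]]
brass 300 156 9.5 [[519.2 -84. ]]
brass 220 159 5.8 [[526.9 -19.9]]
brass 291 152 2.2 [[523.8 -77.6]]
brass 224 152 1.8 [[531.9 -24.5]]
brass 209 156 6.3 [[531.  -11.6]]
brass 300 150 10.1 [[524.7 -85.4]]
brass 216 147 9.6 [[536.9 -18.1]]
brass 212 28 6.5 [[621.6 -31.1]]
brass 203 24 2.6 [[625.4 -25.9]]
brass 202 18 2.5 [[629.1 -25.6]]
brass 203 13 2.5 [[632.6 -26.8]]
brass 206 9 2.5 [[634.6 -30. ]]
yel [380. 320.] (358, 313, 48, 18)
yel [252. 221.] (213, 189, 88, 78)
```

View pics/w4.png

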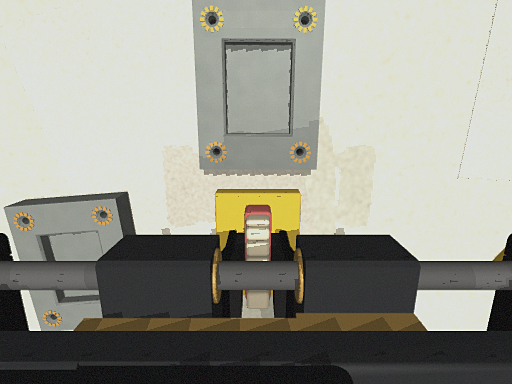

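The picture shows holder A's rings at about (212,20), (305,20), (216,152) and (300,152). The held model's front edge is at row ~190, columns 216–300, centred and square. I'll refine with the dark hole centres.

```bash
cat > m2.py <<'E'
import sys,pickle;from h import *
s,i=pickle.load(open("w4.pkl","rb"));T=wristT(s,i["hand_eye"]);im=i["image"];K=i["K"]
g=cv2.cvtColor(im,cv2.COLOR_RGB2GRAY);P=[]
for u,v in((305,20),(212,20),(216,152),(300,152)):
    w=g[v-7:v+8,u-7:u+8];m=(w<75).astype(np.uint8)
    n,l,st,ce=cv2.connectedComponentsWithStats(m);k=1+np.argmax(st[1:,4]);c=ce[k]+[u-7,v-7]
    P.append(c);print(c.round(1),st[k,4])
W=cast(P,K,T,.026)*1000;print(W.round(1))
c=W.mean(0);e=(W[0]-W[3])+(W[1]-W[2]);f=(W[1]-W[0])+(W[2]-W[3])
print("c",c.round(1),"yaw x",np.degrees(np.arctan2(e[1],e[0])).round(2),"yaw y-90",np.degrees(np.arctan2(-f[0],f[1])).round(2),np.hypot(*e)/2,np.hypot(*f)/2)
# held model in tool frame: yellow columns/rows
print(im[180:200,235].tolist())
y=hsvmask(im,(20,130,60),(36,255,255))
for r in(196,205,215):x=np.where(y[r,200:320])[0]+200;print(r,x.min(),x.max())
H=i["hand_eye"]
for z in(.0045,.0165):print(z,(cast([[216,190],[300,190],[216,193],[300,193]],K,H,z)*1000).round(1).tolist())
E
python3 m2.py
```

```text
[304.6  19.9] 54
[211.8  19.7] 52
[216.  150.9] 34
[299.1 151.3] 35
[[617.  -99. ]
 [627.3 -32.4]
 [533.8 -17.9]
 [523.5 -84.1]]
c [575.4 -58.4] yaw x -8.94 yaw y-90 -8.83 94.6458659052869 67.18270201983552
[[222, 217, 197], [223, 219, 203], [222, 221, 203], [223, 219, 201], [222, 218, 199], [222, 218, 200], [222, 217, 198], [224, 220, 202], [230, 226, 210], [116, 92, 13], [130, 108, 35], [129, 109, 37], [140, 118, 45], [219, 180, 60], [226, 199, 68], [222, 202, 69], [221, 199, 66], [221, 198, 65], [221, 199, 67], [222, 201, 69]]
196 215 300
205 215 299
215 216 299
0.0045 [[33.2, -23.4], [33.2, 22.7], [31.5, -23.5], [31.5, 22.8]]
0.0165 [[30.4, -25.1], [30.4, 24.4], [28.6, -25.2], [28.5, 24.4]]
```

```bash
python3 -m handwheel '[{"x":0.04,"y":0,"z":0,"wx":0,"wy":0,"wz":0.3},{"x":0.08,"y":0,"z":0.0,"wx":0,"wy":0,"wz":0.3},{"x":0.0925,"y":0,"z":0.03,"wx":0,"wy":0,"wz":0.3},{"x":0.0925,"y":0,"z":0.055,"wx":0,"wy":0,"wz":0.3},{"x":0.0925,"y":0,"z":0.06,"wx":0,"wy":0,"wz":0.3},{"x":0.0925,"y":0,"z":0.06,"wx":0,"wy":0,"wz":0.3},{"x":0.0925,"y":0,"z":0.06,"wx":0,"wy":0,"wz":0.3},{"x":0.0925,"y":0,"z":0.06,"wx":0,"wy":0,"wz":0.3},{"x":0.0925,"y":0,"z":0.06,"wx":0,"wy":0,"wz":0.3},{"x":0.0925,"y":0,"z":0.06,"wx":0,"wy":0,"wz":0.3}]'
python3 -m handwheel '[{"x":0,"y":0,"z":0,"wx":0,"wy":0,"wz":0},{"x":0,"y":0,"z":0,"wx":0,"wy":0,"wz":0},{"x":0,"y":0,"z":0,"wx":0,"wy":0,"wz":0},{"x":0,"y":0,"z":0,"wx":0,"wy":0,"wz":0}]'
python3 look.py w5
python3 - <<'E'
from h import *;from bench import ctrl;import pickle
s=ctrl.get_state();rel(s,[.5754,-.0588,.05],-8.9)
s,i=pickle.load(open("w5.pkl","rb"));im=i["image"][:,:,::-1]
a=cv2.resize(im[60:250,150:370],None,fx=2.5,fy=2.5,interpolation=cv2.INTER_CUBIC)
cv2.imwrite("pics/w5c.png",a)
E
```

```text
time: 6.52
position: [0.576, -0.0584, 0.0582]
tool_rot: [3.132, -0.243, 0.004]
ft_force: [0.4, -0.1, -1.8]
grip_width: 0.156
grip_force: 20.0
time: 6.85
position: [0.5752, -0.0584, 0.0567]
tool_rot: [3.132, -0.243, 0.0]
ft_force: [0.1, -0.5, -1.5]
grip_width: 0.157
grip_force: 20.0
shift [0.0003 0.0004 0.0066] turn [ 0.01 -0.    0.02] yaw -8.88 pos [ 0.5752 -0.0583  0.0566] t 6.9
```

View pics/w5c.png

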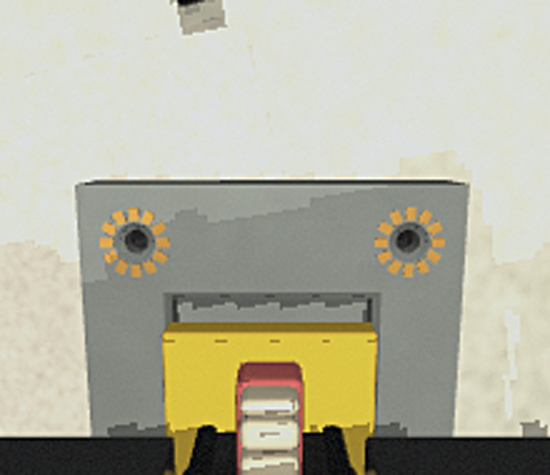

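Run:
```python
from h import *;import pickle
s,i=pickle.load(open("w5.pkl","rb"));K=i["K"];H=i["hand_eye"]
zt=s["position"][2]-.026
f=lambda u,v,z:(cast([[150+u/2.5,60+v/2.5]],K,H,z)*1000).round(1)
print("holes",f(136,239,zt),f(408,240,zt),"pocket edge",f(166,293,zt),f(379,293,zt),"back edge",f(77,184,zt),f(467,184,zt))
for z in(.0165,):print("bottom",f(164,322,z),f(377,322,z))
print("top",f(163,333,.0045),f(377,333,.0045))
```

```text
holes [[ 48.9 -33.4]] [[48.6 33.8]] pocket edge [[ 35.4 -26.5]] [[35.3 27.1]] back edge [[ 62.2 -47.1]] [[62.1 47.5]]
bottom [[ 31.1 -25.3]] [[31.1 24.8]]
top [[ 31.4 -24. ]] [[31.4 23.2]]
```

```bash
python3 -m handwheel '[{"x":0.0013,"y":0.0005,"z":0.006,"wx":0,"wy":0,"wz":0},{"x":0.0013,"y":0.0005,"z":0.012,"wx":0,"wy":0,"wz":0},{"x":0.0013,"y":0.0005,"z":0.012,"wx":0,"wy":0,"wz":0},{"x":0.0013,"y":0.0005,"z":0.014,"wx":0,"wy":0,"wz":0},{"x":0.0013,"y":0.0005,"z":0.016,"wx":0,"wy":0,"wz":0},{"x":0.0013,"y":0.0005,"z":0.018,"wx":0,"wy":0,"wz":0},{"x":0.0013,"y":0.0005,"z":0.018,"wx":0,"wy":0,"wz":0},{"x":0.0013,"y":0.0005,"z":0.018,"wx":0,"wy":0,"wz":0}]'
```

```text
time: 7.57
position: [0.5763, -0.059, 0.0384]
tool_rot: [3.132, -0.243, -0.0]
ft_force: [0.2, 0.4, -1.7]
grip_width: 0.159
grip_force: 20.0
```

No contact force and the model's underside is already 4 mm inside the pocket. Continuing down.

```bash
python3 -m handwheel '[{"x":0,"y":0,"z":0.002,"wx":0,"wy":0,"wz":0},{"x":0,"y":0,"z":0.004,"wx":0,"wy":0,"wz":0},{"x":0,"y":0,"z":0.006,"wx":0,"wy":0,"wz":0},{"x":0,"y":0,"z":0.007,"wx":0,"wy":0,"wz":0},{"x":0,"y":0,"z":0.0075,"wx":0,"wy":0,"wz":0},{"x":0,"y":0,"z":0.0075,"wx":0,"wy":0,"wz":0},{"x":0,"y":0,"z":0.0075,"wx":0,"wy":0,"wz":0}]'
```

```text
time: 8.15
position: [0.5764, -0.059, 0.031]
tool_rot: [3.132, -0.243, 0.0]
ft_force: [-0.4, -0.5, -0.3]
grip_width: 0.157
grip_force: 20.0
```

```bash
python3 -m handwheel '[{"x":0,"y":0,"z":0.0005,"wx":0,"wy":0,"wz":0},{"x":0,"y":0,"z":0.001,"wx":0,"wy":0,"wz":0},{"x":0,"y":0,"z":0.001,"wx":0,"wy":0,"wz":0}]'
python3 -m handwheel '[{"x":0,"y":0,"z":0,"wx":0,"wy":0,"wz":0},{"x":0,"y":0,"z":0,"wx":0,"wy":0,"wz":0},{"x":0,"y":0,"z":0,"wx":0,"wy":0,"wz":0},{"x":0,"y":0,"z":0,"wx":0,"wy":0,"wz":0},{"x":0,"y":0,"z":0,"wx":0,"wy":0,"wz":0},{"x":0,"y":0,"z":0,"wx":0,"wy":0,"wz":0}]' 0.06
python3 -m handwheel '[{"x":0,"y":0,"z":-0.03,"wx":0,"wy":0,"wz":0},{"x":0,"y":0,"z":-0.07,"wx":0,"wy":0,"wz":0},{"x":-0.04,"y":0,"z":-0.1,"wx":0,"wy":0,"wz":0},{"x":-0.06,"y":0,"z":-0.11,"wx":0,"wy":0,"wz":0},{"x":-0.06,"y":0,"z":-0.11,"wx":0,"wy":0,"wz":0},{"x":-0.06,"y":0,"z":-0.11,"wx":0,"wy":0,"wz":0},{"x":-0.06,"y":0,"z":-0.11,"wx":0,"wy":0,"wz":0}]'
python3 look.py w6
python3 - <<'E'
import pickle;from h import *
s,i=pickle.load(open("w6.pkl","rb"));im=i["image"][:,:,::-1]
cv2.imwrite("pics/w6c.png",cv2.resize(im[20:240,150:370],None,fx=2.5,fy=2.5,interpolation=cv2.INTER_CUBIC))
rel(s,[.482,.324,.2],3)
E
```

```text
time: 8.4
position: [0.5766, -0.059, 0.0305]
tool_rot: [3.132, -0.243, 0.0]
ft_force: [-0.3, 0.5, 2.3]
grip_width: 0.157
grip_force: 20.0
time: 8.9
position: [0.5764, -0.059, 0.03]
tool_rot: [3.132, -0.243, 0.0]
ft_force: [-0.1, -0.5, 0.5]
grip_width: 0.526
grip_force: 0.0
time: 9.48
position: [0.5174, -0.05, 0.1399]
tool_rot: [3.132, -0.243, 0.001]
ft_force: [0.9, -0.6, -0.3]
grip_width: 0.687
grip_force: 0.0
shift [-0.0927 -0.364  -0.0603] turn [  0.03  -0.04 -11.89] yaw -8.89 pos [ 0.5174 -0.05    0.1399] t 9.48
```

View pics/w6c.png

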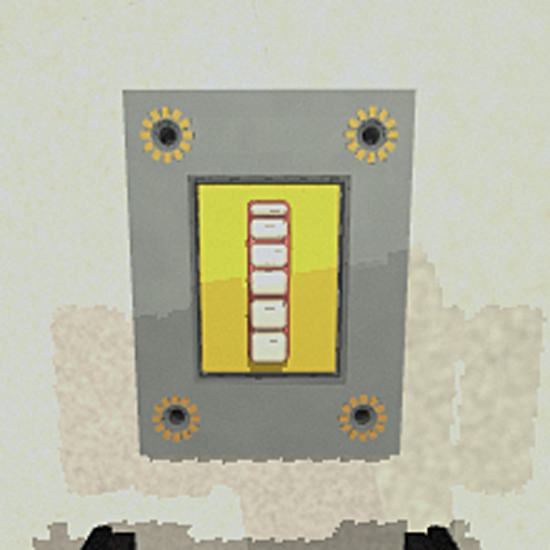

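The model is seated flush and square in the pocket, with an even gap all round, at crop (270,280). Now the cover.

```bash
python3 -m handwheel '[{"x":-0.02,"y":-0.03,"z":-0.02,"wx":0,"wy":0,"wz":-12},{"x":-0.03,"y":-0.07,"z":-0.03,"wx":0,"wy":0,"wz":-12},{"x":-0.15,"y":-0.37,"z":-0.05,"wx":0,"wy":0,"wz":-12},{"x":-0.15,"y":-0.37,"z":-0.05,"wx":0,"wy":0,"wz":-12},{"x":-0.15,"y":-0.37,"z":-0.05,"wx":0,"wy":0,"wz":-12},{"x":-0.15,"y":-0.37,"z":-0.05,"wx":0,"wy":0,"wz":-12},{"x":-0.15,"y":-0.37,"z":-0.05,"wx":0,"wy":0,"wz":-12},{"x":-0.15,"y":-0.37,"z":-0.05,"wx":0,"wy":0,"wz":-12},{"x":-0.15,"y":-0.37,"z":-0.05,"wx":0,"wy":0,"wz":-12},{"x":-0.15,"y":-0.37,"z":-0.05,"wx":0,"wy":0,"wz":-12}]'
python3 -m handwheel '[{"x":0,"y":0,"z":0,"wx":0,"wy":0,"wz":0},{"x":0,"y":0,"z":0,"wx":0,"wy":0,"wz":0},{"x":0,"y":0,"z":0,"wx":0,"wy":0,"wz":0},{"x":0,"y":0,"z":0,"wx":0,"wy":0,"wz":0},{"x":0,"y":0,"z":0,"wx":0,"wy":0,"wz":0},{"x":0,"y":0,"z":0,"wx":0,"wy":0,"wz":0}]' 0.06
python3 look.py w7
cat > m3.py <<'E'
import pickle,sys;from h import *
s,i=pickle.load(open(sys.argv[1]+".pkl","rb"));T=wristT(s,i["hand_eye"]);im=i["image"];K=i["K"]
m=hsvmask(im,(100,110,30),(128,255,255))
cs,hi=cv2.findContours(m,cv2.RETR_CCOMP,cv2.CHAIN_APPROX_NONE)
b=max(range(len(cs)),key=lambda k:cv2.contourArea(cs[k]))
r=cv2.minAreaRect((cast(cs[b],K,T,.005)*1000).astype(np.float32));print("plate",[np.round(q,1) for q in r])
P=[]
for k,c in enumerate(cs):
    a=cv2.contourArea(c)
    if hi[0][k][3]==b and a>20:
        M=cv2.moments(c);u=np.array([M["m10"],M["m01"]])/M["m00"];w=cast(u,K,T,.005)[0]*1000;print("hole",u.round(1),a,w.round(1))
        if a<500:P.append(w)
if len(P)==4:print("centre",np.mean(P,0))
g=cv2.cvtColor(im,cv2.COLOR_RGB2HSV)[:,:,2]
rel(s,[.482,.324,.2],3)
E
python3 m3.py w7
```

```text
time: 10.37
position: [0.4247, 0.3427, 0.1894]
tool_rot: [-3.138, -0.089, 0.003]
ft_force: [-0.6, 0.2, -0.2]
grip_width: 0.69
grip_force: 0.0
time: 10.87
position: [0.4268, 0.3376, 0.1898]
tool_rot: [3.14, 0.082, -0.0]
ft_force: [-0.5, -0.3, -0.4]
grip_width: 0.691
grip_force: 0.0
plate [array([483., 326.]), array([119.2,  91.3]), np.float64(3.1)]
hole [300.2 175.4] 73.5 [437.3 290.2]
hole [240.9 175.6] 74.5 [433.7 357.2]
hole [271.4 131.7] 2340.0 [483.8 325.8]
hole [303.5  85.9] 95.0 [532.4 295. ]
hole [239.4  86. ] 98.0 [528.9 362.3]
centre [483.1015592  326.18956461]
shift [ 0.0544  0.0165 -0.0102] turn [ 0.04  0.01 -0.02] yaw 2.98 pos [0.4268 0.3376 0.1898] t 10.87
```

View pics/w7.png

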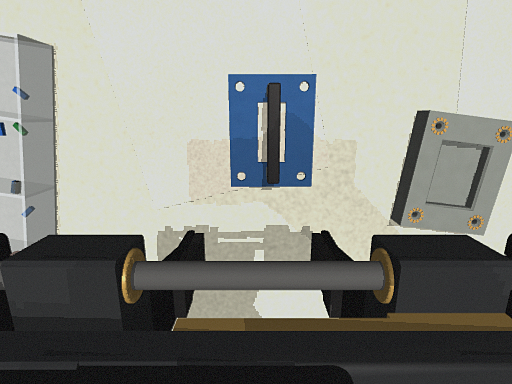

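The cover at (272,130) has its bar running along the tool's x axis, with the window and four holes visible. Measured centre is (483.1,326.2) mm, yaw about 3°.

```bash
python3 -m handwheel '[{"x":0.028,"y":0.007,"z":0.03,"wx":0,"wy":0,"wz":0},{"x":0.0555,"y":0.0143,"z":0.05,"wx":0,"wy":0,"wz":0},{"x":0.0555,"y":0.0143,"z":0.09,"wx":0,"wy":0,"wz":0},{"x":0.0555,"y":0.0143,"z":0.095,"wx":0,"wy":0,"wz":0},{"x":0.0555,"y":0.0143,"z":0.095,"wx":0,"wy":0,"wz":0},{"x":0.0555,"y":0.0143,"z":0.095,"wx":0,"wy":0,"wz":0},{"x":0.0555,"y":0.0143,"z":0.095,"wx":0,"wy":0,"wz":0},{"x":0.0555,"y":0.0143,"z":0.095,"wx":0,"wy":0,"wz":0}]'
python3 look.py w8; python3 m3.py w8;python3 -c "
from h import *;from bench import ctrl
rel(ctrl.get_state(),[.4831,.3262,.028],3.0)"
```

```text
time: 11.58
position: [0.483, 0.3291, 0.0975]
tool_rot: [-3.139, -0.087, -0.006]
ft_force: [0.2, 1.1, 0.9]
grip_width: 0.692
grip_force: 0.0
plate [array([487.1, 326.3]), array([110.3,  91.3]), np.float64(3.1)]
hole [299.3 255.4] 91.0 [438.4 290.1]
hole [303.6 148. ] 139.5 [533.  295.1]
hole [220.6 147.7] 142.5 [529.5 362.3]
shift [-0.0009  0.0049 -0.1025] turn [-0.09 -0.21  0.18] yaw 3.18 pos [0.483  0.3291 0.0975] t 11.58
shift [-0.0002  0.0027  0.0692] turn [-0.07 -0.2   0.16] yaw 3.16 pos [0.4829 0.3288 0.0972] t 11.63
```

```bash
python3 -m handwheel '[{"x":0.0005,"y":0.002,"z":0.025,"wx":0,"wy":0,"wz":0},{"x":0.0005,"y":0.002,"z":0.05,"wx":0,"wy":0,"wz":0},{"x":0.0005,"y":0.002,"z":0.067,"wx":0,"wy":0,"wz":0},{"x":0.0005,"y":0.002,"z":0.067,"wx":0,"wy":0,"wz":0},{"x":0.0005,"y":0.002,"z":0.067,"wx":0,"wy":0,"wz":0},{"x":0.0005,"y":0.002,"z":0.067,"wx":0,"wy":0,"wz":0}]'
python3 -m handwheel '[{"x":0,"y":0,"z":0,"wx":0,"wy":0,"wz":0},{"x":0,"y":0,"z":0,"wx":0,"wy":0,"wz":0},{"x":0,"y":0,"z":0,"wx":0,"wy":0,"wz":0},{"x":0,"y":0,"z":0,"wx":0,"wy":0,"wz":0},{"x":0,"y":0,"z":0,"wx":0,"wy":0,"wz":0},{"x":0,"y":0,"z":0,"wx":0,"wy":0,"wz":0},{"x":0,"y":0,"z":0,"wx":0,"wy":0,"wz":0},{"x":0,"y":0,"z":0,"wx":0,"wy":0,"wz":0},{"x":0,"y":0,"z":0,"wx":0,"wy":0,"wz":0},{"x":0,"y":0,"z":0,"wx":0,"wy":0,"wz":0}]' 0 40
python3 -m handwheel '[{"x":0,"y":0,"z":0,"wx":0,"wy":0,"wz":0},{"x":0,"y":0,"z":0,"wx":0,"wy":0,"wz":0},{"x":0,"y":0,"z":0,"wx":0,"wy":0,"wz":0}]'
```

```text
time: 12.13
position: [0.4838, 0.3268, 0.0299]
tool_rot: [-3.139, -0.086, -0.004]
ft_force: [0.4, 0.1, -0.2]
grip_width: 0.687
grip_force: 0.0
time: 12.97
position: [0.4828, 0.3257, 0.0279]
tool_rot: [3.14, 0.086, -0.0]
ft_force: [-0.0, 0.0, -0.3]
grip_width: 0.125
grip_force: 40.0
time: 13.22
position: [0.4828, 0.3257, 0.0279]
tool_rot: [3.14, 0.086, -0.0]
ft_force: [0.1, 0.0, 0.0]
grip_width: 0.134
grip_force: 40.0
```

```bash
python3 -m handwheel '[{"x":0,"y":0,"z":-0.01,"wx":0,"wy":0,"wz":0},{"x":0,"y":0,"z":-0.03,"wx":0,"wy":0,"wz":0},{"x":0,"y":0,"z":-0.06,"wx":0,"wy":0,"wz":0},{"x":0,"y":0,"z":-0.09,"wx":0,"wy":0,"wz":0},{"x":0,"y":0,"z":-0.11,"wx":0,"wy":0,"wz":0},{"x":0,"y":0,"z":-0.12,"wx":0,"wy":0,"wz":0},{"x":0,"y":0,"z":-0.12,"wx":0,"wy":0,"wz":0},{"x":0,"y":0,"z":-0.12,"wx":0,"wy":0,"wz":0}]'
python3 look.py w9
python3 - <<'E'
import pickle;from h import *
# holder from w6
s,i=pickle.load(open("w6.pkl","rb"));T=wristT(s,i["hand_eye"]);im=i["image"];K=i["K"]
g=cv2.cvtColor(im,cv2.COLOR_RGB2GRAY);P=[]
for u,v in((371,135),(167,135),(177,415),(362,415)):
    u,v=round(150+u/2.5),round(20+v/2.5)
    m=(g[v-6:v+7,u-6:u+7]<75).astype(np.uint8);n,l,st,ce=cv2.connectedComponentsWithStats(m);k=1+np.argmax(st[1:,4]);P.append(ce[k]+[u-6,v-6])
W=cast(P,K,T,.026)*1000;e=W[0]-W[3]+W[1]-W[2];f=W[1]-W[0]+W[2]-W[3]
print("holder",W.round(1).tolist(),W.mean(0).round(2),np.degrees([np.arctan2(e[1],e[0]),np.arctan2(-f[0],f[1])]))
# cover holes in tool frame
s,i=pickle.load(open("w9.pkl","rb"));im=i["image"];H=i["hand_eye"]
m=hsvmask(im,(100,110,30),(128,255,255))
cs,hi=cv2.findContours(m,cv2.RETR_CCOMP,cv2.CHAIN_APPROX_NONE)
for k,c in enumerate(cs):
    if hi[0][k][3]>=0 and cv2.contourArea(c)>20:
        M=cv2.moments(c);u=np.array([M["m10"],M["m01"]])/M["m00"];print(u.round(1),M["m00"],(cast(u,K,H,.0279-.005)*1000).round(1),(cast(u,K,H,.0279)*1000).round(1))
rel(s,[W.mean(0)[0]/1000,W.mean(0)[1]/1000,.14],-8.9)
E
```

```text
time: 13.88
position: [0.4827, 0.3255, 0.1477]
tool_rot: [3.14, 0.085, -0.0]
ft_force: [0.1, 0.9, -1.5]
grip_width: 0.13
grip_force: 40.0
holder [[617.4, -99.0], [627.9, -32.7], [534.2, -17.9], [523.7, -84.5]] [575.79 -58.52] [-8.8697607  -8.95306397]
[313.6 157.5] 233.5 [[48.8 32.7]] [[48.1 33.6]]
[200.9 157.4] 237.0 [[ 48.9 -34.2]] [[ 48.3 -35.1]]
shift [0.0721 0.3885 0.0079] turn [ 0.03 -0.   12.01] yaw 3.11 pos [0.4827 0.3255 0.1477] t 13.88
```

View pics/w9.png

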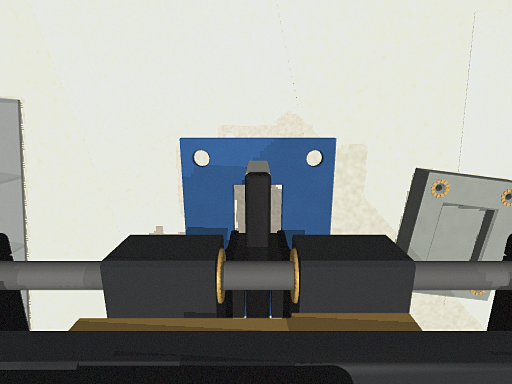

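The cover is held level and square to the tool, with its far holes at (201,157) and (314,157). Carrying it over the holder at height.

```bash
python3 -m handwheel '[{"x":0.003,"y":0.015,"z":0,"wx":0,"wy":0,"wz":1},{"x":0.008,"y":0.045,"z":0,"wx":0,"wy":0,"wz":3},{"x":0.015,"y":0.08,"z":0,"wx":0,"wy":0,"wz":4},{"x":0.021,"y":0.116,"z":0,"wx":0,"wy":0,"wz":5},{"x":0.028,"y":0.152,"z":0,"wx":0,"wy":0,"wz":6},{"x":0.034,"y":0.188,"z":0,"wx":0,"wy":0,"wz":7},{"x":0.041,"y":0.224,"z":0,"wx":0,"wy":0,"wz":8},{"x":0.047,"y":0.26,"z":0,"wx":0,"wy":0,"wz":9},{"x":0.054,"y":0.296,"z":0,"wx":0,"wy":0,"wz":10},{"x":0.06,"y":0.326,"z":0,"wx":0,"wy":0,"wz":11}]'
python3 -m handwheel '[{"x":0,"y":0,"z":0,"wx":0,"wy":0,"wz":0},{"x":0,"y":0,"z":0,"wx":0,"wy":0,"wz":0},{"x":0,"y":0,"z":0,"wx":0,"wy":0,"wz":0}]'
python3 -c "
from h import *;from bench import ctrl
rel(ctrl.get_state(),[.5752,-.0592,.11],-8.9)"
```

```text
time: 14.77
position: [0.5594, -0.0014, 0.1464]
tool_rot: [3.132, -0.223, -0.004]
ft_force: [1.0, 0.0, -1.7]
grip_width: 0.129
grip_force: 40.0
time: 15.02
position: [0.5594, 0.0032, 0.1467]
tool_rot: [-3.133, 0.218, 0.004]
ft_force: [-0.6, 0.4, -1.6]
grip_width: 0.133
grip_force: 40.0
shift [0.0244 0.0596 0.0366] turn [-0.02  0.16  0.96] yaw -7.94 pos [0.5594 0.0032 0.1467] t 15.02
```

```bash
python3 -m handwheel '[{"x":0.008,"y":0.02,"z":0,"wx":0,"wy":0,"wz":1},{"x":0.016,"y":0.04,"z":0,"wx":0,"wy":0,"wz":1},{"x":0.024,"y":0.059,"z":0.01,"wx":0,"wy":0,"wz":1},{"x":0.024,"y":0.059,"z":0.025,"wx":0,"wy":0,"wz":1},{"x":0.024,"y":0.059,"z":0.037,"wx":0,"wy":0,"wz":1},{"x":0.024,"y":0.059,"z":0.037,"wx":0,"wy":0,"wz":1},{"x":0.024,"y":0.059,"z":0.037,"wx":0,"wy":0,"wz":1},{"x":0.024,"y":0.059,"z":0.037,"wx":0,"wy":0,"wz":1},{"x":0.024,"y":0.059,"z":0.037,"wx":0,"wy":0,"wz":1}]'
python3 -c "
from h import *;from bench import ctrl
rel(ctrl.get_state(),[.5752,-.0592,.069],-8.9)"
```

```text
time: 15.77
position: [0.5767, -0.0571, 0.112]
tool_rot: [-3.132, 0.24, -0.002]
ft_force: [-0.4, -0.3, -1.4]
grip_width: 0.131
grip_force: 40.0
shift [-0.0013  0.0023  0.043 ] turn [-0.01 -0.08  0.13] yaw -8.77 pos [ 0.5767 -0.0571  0.112 ] t 15.77
```

Now lowering to about 20 mm above the holder to look before the final correction.

```bash
python3 -m handwheel '[{"x":-0.001,"y":0.002,"z":0.01,"wx":0,"wy":0,"wz":0},{"x":-0.001,"y":0.002,"z":0.02,"wx":0,"wy":0,"wz":0},{"x":-0.001,"y":0.002,"z":0.03,"wx":0,"wy":0,"wz":0},{"x":-0.001,"y":0.002,"z":0.036,"wx":0,"wy":0,"wz":0},{"x":-0.001,"y":0.002,"z":0.036,"wx":0,"wy":0,"wz":0},{"x":-0.001,"y":0.002,"z":0.036,"wx":0,"wy":0,"wz":0},{"x":-0.001,"y":0.002,"z":0.036,"wx":0,"wy":0,"wz":0},{"x":-0.001,"y":0.002,"z":0.036,"wx":0,"wy":0,"wz":0}]'
python3 look.py w10
python3 - <<'E'
from h import *;from bench import ctrl;import pickle
s,i=pickle.load(open("w10.pkl","rb"));rel(s,[.5752,-.0592,.0689],-8.9)
im=i["image"][:,:,::-1]
a=cv2.resize(im[120:250,160:350],None,fx=4,fy=4,interpolation=cv2.INTER_CUBIC)
cv2.imwrite("pics/w10c.png",a)
E
```

```text
time: 16.43
position: [0.5754, -0.06, 0.0755]
tool_rot: [3.132, -0.243, 0.002]
ft_force: [0.1, -1.1, -1.3]
grip_width: 0.131
grip_force: 40.0
shift [-0.0003 -0.0008  0.0066] turn [ 0.   -0.06  0.02] yaw -8.88 pos [ 0.5754 -0.06    0.0755] t 16.43
```

View pics/w10c.png

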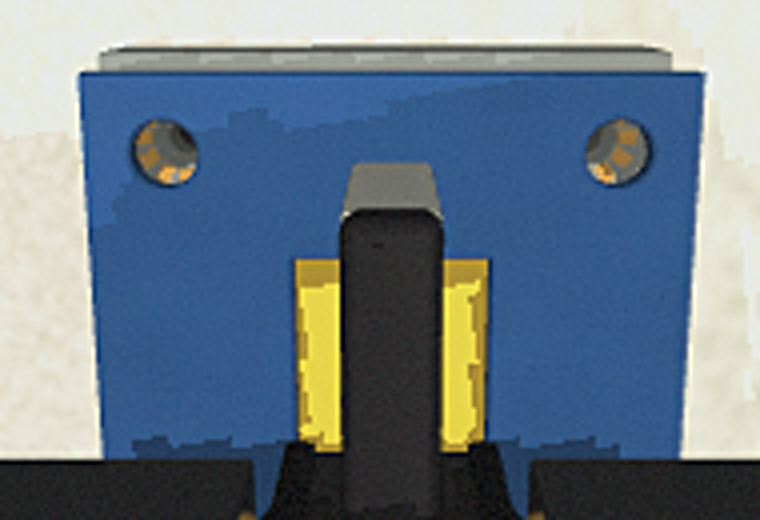

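Run:
```python
from h import *;import pickle
s,i=pickle.load(open("w10.pkl","rb"));K=i["K"];H=i["hand_eye"]
zt=s["position"][2]-.026
f=lambda u,v,z:(cast([[160+u/4,120+v/4]],K,H,z)*1000).round(1)
print("thread",f(183,138,zt),f(600,140,zt),"holder edge",f(100,51,zt),f(671,51,zt))
print("hole",f(167,152,.0229),f(617,152,.0229),"plate edge",f(79,72,.0229),f(706,72,.0229))
```

```text
thread [[ 47.4 -35.7]] [[47. 35.]] holder edge [[ 61.8 -48.8]] [[61.7 46.1]]
hole [[ 48.4 -33.7]] [[48.3 33.1]] plate edge [[ 60.1 -46. ]] [[60.  45.5]]
```

Through the plate holes the threads show symmetrically at (183,138) and (600,140) in the crop. Both measurements agree on a shift of about -0.4 and -0.7 mm.

```bash
python3 -m handwheel '[{"x":-0.0004,"y":-0.0006,"z":0.003,"wx":0,"wy":0,"wz":0},{"x":-0.0004,"y":-0.0006,"z":0.006,"wx":0,"wy":0,"wz":0},{"x":-0.0004,"y":-0.0006,"z":0.006,"wx":0,"wy":0,"wz":0},{"x":-0.0004,"y":-0.0006,"z":0.006,"wx":0,"wy":0,"wz":0},{"x":-0.0004,"y":-0.0006,"z":0.006,"wx":0,"wy":0,"wz":0},{"x":-0.0004,"y":-0.0006,"z":0.006,"wx":0,"wy":0,"wz":0},{"x":-0.0004,"y":-0.0006,"z":0.006,"wx":0,"wy":0,"wz":0},{"x":-0.0004,"y":-0.0006,"z":0.006,"wx":0,"wy":0,"wz":0},{"x":-0.0004,"y":-0.0006,"z":0.006,"wx":0,"wy":0,"wz":0},{"x":-0.0004,"y":-0.0006,"z":0.006,"wx":0,"wy":0,"wz":0}]'
python3 -m handwheel '[{"x":0,"y":0,"z":0,"wx":0,"wy":0,"wz":0},{"x":0,"y":0,"z":0,"wx":0,"wy":0,"wz":0},{"x":0,"y":0,"z":0,"wx":0,"wy":0,"wz":0},{"x":0,"y":0,"z":0,"wx":0,"wy":0,"wz":0}]'
python3 look.py w11
python3 - <<'E'
from h import *;from bench import ctrl;import pickle
s,i=pickle.load(open("w11.pkl","rb"));rel(s,[.5752,-.0592,.0689],-8.9)
j=ctrl.get_image("side");im=i["image"][:,:,::-1]
a=cv2.resize(im[120:250,160:350],(380*1,260),interpolation=cv2.INTER_CUBIC)
b=cv2.resize(j["image"][170:280,190:350,::-1],(378,260),interpolation=cv2.INTER_CUBIC)
cv2.imwrite("pics/w11c.png",np.hstack([a,b]))
E
```

```text
time: 17.32
position: [0.5746, -0.0594, 0.0691]
tool_rot: [3.132, -0.243, 0.0]
ft_force: [0.1, 0.4, -1.2]
grip_width: 0.134
grip_force: 40.0
time: 17.65
position: [0.5746, -0.0594, 0.0691]
tool_rot: [3.132, -0.243, 0.0]
ft_force: [0.3, 0.2, -1.3]
grip_width: 0.133
grip_force: 40.0
shift [ 0.0006 -0.0003  0.0002] turn [ 0.   -0.    0.02] yaw -8.88 pos [ 0.5746 -0.0594  0.0691] t 17.65
```

View pics/w11c.png

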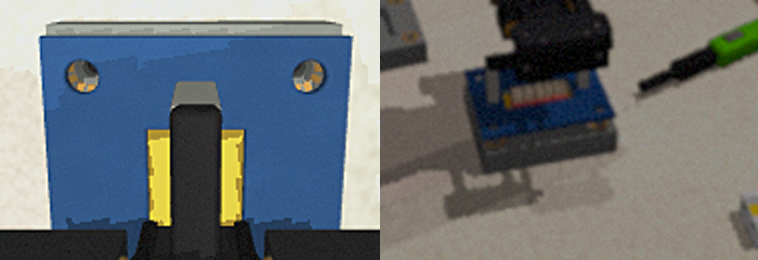

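The cover is level 15 mm above the holder, and threads show through its holes at (83,76) and (309,75). I'll make one small nudge, settle and hand in.

```bash
python3 -m handwheel '[{"x":0.0004,"y":-0.0002,"z":0,"wx":0,"wy":0,"wz":0},{"x":0.0004,"y":-0.0002,"z":0,"wx":0,"wy":0,"wz":0},{"x":0.0004,"y":-0.0002,"z":0,"wx":0,"wy":0,"wz":0},{"x":0.0004,"y":-0.0002,"z":0,"wx":0,"wy":0,"wz":0},{"x":0.0004,"y":-0.0002,"z":0,"wx":0,"wy":0,"wz":0},{"x":0.0004,"y":-0.0002,"z":0,"wx":0,"wy":0,"wz":0},{"x":0.0004,"y":-0.0002,"z":0,"wx":0,"wy":0,"wz":0},{"x":0.0004,"y":-0.0002,"z":0,"wx":0,"wy":0,"wz":0},{"x":0.0004,"y":-0.0002,"z":0,"wx":0,"wy":0,"wz":0},{"x":0.0004,"y":-0.0002,"z":0,"wx":0,"wy":0,"wz":0}]'
python3 -c "
from bench import ctrl
print(ctrl.close_job())"
```

```text
time: 18.58
position: [0.575, -0.0593, 0.0691]
tool_rot: [3.132, -0.243, 0.0]
ft_force: [-0.7, 0.3, -1.6]
grip_width: 0.132
grip_force: 40.0
the job is handed in; nothing more can be done
None
```

I handed the job in at 18.6 s: the model is seated flush and released in the pocket, and the cover is held level about 15 mm above the holder, its holes over the threads to within an estimated 1 mm (no verdict came back).

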